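Face up the counter display

ROBOT

A 7-joint arm with a two-finger parallel gripper is mounted at the origin on the work surface. World frame = base frame: x ahead of the robot, y to its left, z up, the work surface at z = 0. Lengths are in m, angles in degrees, forces in N, time in s.
With the tool pointing down it reaches from about 0.425 to 0.875 m from the base axis. Payload 4.7 kg.
Tool frame: the origin (TCP) lies on the centre line of the jaws, within the pads' length; the fingertips stand env.nose_length ahead of it and the grasp point (between the pads) lies 8 mm behind it (env.nose_length is the distance from the TCP to the fingertips, in m); y points along the fingers, z is the direction in which the jaws open and shut, and the axes are right-handed (so a half turn about y gives the same grasp; the last joint's range is limited). The gripper opens to 87 mm and grips with 3 to 60 N. Pads are 19 mm wide; open, the fingers measure 117 mm over their backs; the gripper's body (75 mm by 190 mm) begins 51 mm behind the grasp point.
Start: joints at [-62.561, 18.392, -4.016, 83.108, 1.295, 78.541, -3.26], TCP at [0.291, 0.581, 0.234] pointing down, gripper open.
Joint ranges: [-163.93, 163.93], [-17.29, 119.83], [-79.2, 71.16], [3.27, 140.29], [-89.18, 269.18], [5.43, 117.66], [-154.24, 154.24]. Speed limits (degrees/s): [147.25, 147.25, 180, 180, 180, 180, 180].

INTERFACE

Orientations are given as [roll, pitch, yaw] about the fixed x, y, z axes, in that order (R = Rz(yaw) Ry(pitch) Rx(roll)).
In Python, from cell import env, read_camera, camera_info, job, models gives the robot as it stands.
- The arm moves only by the tool move_arm, never from a script. Its argument "moves" is a list of rows, each a list of 6 numbers: the shift along the tool's x, y, z in mm, then the turn, a rotation vector about the tool's x, y, z in degrees. In form: [[x, y, z, ax, ay, az], ...]. A call has 1 to 20 rows; each row is the pose to reach, as a shift and turn from the pose commanded when the call began, along the tool's axes at that moment; what a row does not reach only later rows make up. A row lasts 1/12 s, in which the tool goes at most 41.7 mm and 7.16 degrees, less where a joint would pass 70% of its speed; a pose out of reach is approached as far as the arm can. A call with a gripper value outside its range is refused whole. "claw" is the finger opening in mm, from 0 to 87, set as the call begins (left out, the last holds). The fingers move at their own pace and stop on an object; "newtons" is the grip in N (left out, the last holds). Time passes only in rows, so rows that repeat a pose let the fingers close. It gives the time, the measured TCP pose, the force and the opening at its end, in the units of the state.
- env.get_obs(): the state, without advancing time (a new reading comes with each control period).
- read_camera(name): name is "scene" or "top" or "wrist"; returns (picture, depth): 480x640x3 uint8, red, green, blue; 480x640 float32, m along the optical axis (not along the pixel's ray), 0 where there is no reading.
- camera_info(name): a dict with "fx", "fy", "cx", "cy" (pixels), "R" (3x3) and "t" (3): a world point X has camera coordinates R X + t. Camera axes: x right, y down, z forward; pixel columns grow to the right and rows downward; lengths in m; the calibration is good to about 2 mm. A picture is of the moment at which its call begins: read the wrist's pose just before it. camera_info takes no time and is no camera call; for the wrist camera it gives the pose at the moment of the call.
- job.sign_off(): hands the job in, once; it reports no verdict.
Trained networks look in the newest picture that a camera, given by its name, has taken for a name from the list of things; names that differ only in an ending like _2 or _b are one class to them, and where a whole thing is asked for, a point or a joint stands for the part that bears it (a point fixed in the world has none). Each returns a list of dicts, best first, with "score" (0 to 1); they miss things now and then, are a little off and sometimes report something else, mostly with a low value. They report only what shows in the picture. A call takes as long as a camera call. They do not tell look-alikes from the thing itself.
- models.spot_in(target, camera): "point" ([x, y, z] in m, in world coordinates, good to about 4 mm: the middle of the surface that is visible of it).
- models.cut_out(target, camera): "mask" (480x640 bool, what is visible of it).
The state is a dict: "time_s": time; "qpos": joint angles; "joint_velocities": joint speeds; "effort": joint torques, N m; "tool_pos": TCP position; "tool_rot": TCP orientation; "force": force on the tool from outside, world axes, zero at the start; "wrist_torque": the same for the moment, N m; "grip_width": finger opening in m.
Only numpy, scipy, OpenCV 4.12 (cv2) and the standard library are available. Lean on these libraries where they do the work, as an engineer would, in place of code of your own. Each camera call takes 0.05 s, during which the arm holds its last target.

TASK

Customers have put goods back in the wrong lanes of the counter display. Rearrange the front row on the lower step so that the jar, the tin, the carton and the pepper mill each stand upright, square and centred in the front place of the lane that has their own kind behind them; rest one on a free bit of counter while you swap the others. Knock nothing over and leave the back row, the mug and the saucers where they are.

Things in the scene. Friction and masses are not known exactly. Their poses are not given: they have to be found in the camera images.
- jar: The front-row jar: sealed amber-glass honey jar with a brass lid and paper label band, round, 58 mm diameter, 80 mm high (straight glass wall up to 58 mm, lid 54 mm diameter above 64 mm); about 350 g. Origin: centre of its underside, z up. It stands upright at the start on the lower step of the display (step top 20 mm above the counter), in some lane, maybe a little askew.
- tin: The front-row tin: plain square aluminium tea tin, 56 x 56 mm, square part 80 mm high, with a round 48 mm lid on top, 92 mm high in all; its x and y axes are square to its sides; about 160 g. Origin: centre of its underside, z up. It stands upright at the start on the lower step of the display (step top 20 mm above the counter), in some lane, maybe a little askew.
- carton: The front-row carton: upright brown cardboard tea-bag carton, 38 mm deep (its x) by 58 mm wide (its y) by 105 mm high; about 120 g. Origin: centre of its underside, z up. It stands upright at the start on the lower step of the display (step top 20 mm above the counter), in some lane, maybe a little askew.
- mill: The front-row mill: straight round beech-wood pepper mill, 52 mm diameter, 115 mm high with a small steel knob on top (plain wall up to 82 mm, head above); about 220 g. Origin: centre of its underside, z up. It stands upright at the start on the lower step of the display (step top 20 mm above the counter), in some lane, maybe a little askew.
- jar_back: Back-row jar, same size and look as the other; origin at the centre of its underside. Loose on the upper step (z = 60 mm), marks its lane. Its x axis runs along the lane away from the robot: the middle of the lane's front place is 110 mm along +x and 40 mm lower. The display: a heavy dark-wood two-step stand fixed on the counter (z = 0), 446 mm wide, 224 mm deep; lower step on the far side.
- tin_back: Back-row tin, same size and look as the other; origin at the centre of its underside. Loose on the upper step (z = 60 mm), marks its lane. Its x axis runs along the lane away from the robot: the middle of the lane's front place is 110 mm along +x and 40 mm lower. The display has four lanes, 110 mm apart; each step is 112 mm deep, and the back goods stand in the middle of the upper step.
- carton_back: Back-row carton, same size and look as the other; origin at the centre of its underside. Loose on the upper step (z = 60 mm), marks its lane. Its x axis runs along the lane away from the robot: the middle of the lane's front place is 110 mm along +x and 40 mm lower. Clear strips 3 mm wide and 12 mm high part the lanes; a 26 mm high ticket rail closes the display's far edge.
- mill_back: Back-row mill, same size and look as the other; origin at the centre of its underside. Loose on the upper step (z = 60 mm), marks its lane. Its x axis runs along the lane away from the robot: the middle of the lane's front place is 110 mm along +x and 40 mm lower. The outer lanes' middles are 58 mm from the display's ends; its near edge is 57 mm behind the back goods' middles.
- mug: Bystander: black mug, 80 mm diameter, 92 mm high, handle to its +y (reaching about 75 mm from the axis), standing on the counter beside the display. Origin: centre of its underside.
- saucers: Bystander: stack of white saucers, 116 mm diameter, 45 mm high, standing on the counter beside the display. Origin: centre of its underside.
Things that resemble listed ones, but are neither listed nor needed, are in the scene too. What is shaped like the mill_back but pink or purple is not meant.

How it is judged (in metres and radians):
At the end, for the whole second after the job is handed in: Each of the four stands upright (0.1 rad) and at rest on the lower step in front of its own kind, within 15 mm of the middle of the front place along and across the lane; tin and carton square to the display within 0.2 rad (tin: quarter turns do not matter) (x of jar in the frame of jar_back between 0.095 and 0.125 m and y of jar in the frame of jar_back between -0.015 and 0.015 m and z of jar in the frame of jar_back between -0.046 and -0.034 m and angle between each of jar, tin, carton, mill's own z axis and vertical below 0.1 rad and linear speed of each of jar, tin, carton, mill below 0.02 m/s and angular speed of each of jar, tin, carton, mill below 0.2 rad/s and x of tin in the frame of tin_back between 0.095 and 0.125 m and y of tin in the frame of tin_back between -0.015 and 0.015 m and z of tin in the frame of tin_back between -0.046 and -0.034 m and x of carton in the frame of carton_back between 0.095 and 0.125 m and y of carton in the frame of carton_back between -0.015 and 0.015 m and z of carton in the frame of carton_back between -0.046 and -0.034 m and x of mill in the frame of mill_back between 0.095 and 0.125 m and y of mill in the frame of mill_back between -0.015 and 0.015 m and z of mill in the frame of mill_back between -0.046 and -0.034 m and angle between the x axis of carton and the x axis of carton_back, either way round below 0.2 rad and (angle between the x axis of tin and the x axis of tin_back, either way round below 0.2 rad or angle between the y axis of tin and the x axis of tin_back, either way round below 0.2 rad)); the robot touches nothing.
It fails at once if a back-row thing is displaced by more than 20 mm or tipped ((distance of jar_back from where it was at the start of the episode above 0.02 m or angle between jar_back's own z axis and vertical above 0.35 rad) or (distance of tin_back from where it was at the start of the episode above 0.02 m or angle between tin_back's own z axis and vertical above 0.35 rad) or (distance of carton_back from where it was at the start of the episode above 0.02 m or angle between carton_back's own z axis and vertical above 0.35 rad) or (distance of mill_back from where it was at the start of the episode above 0.02 m or angle between mill_back's own z axis and vertical above 0.35 rad)).
It fails at once if a front-row thing falls over (angle between any of jar, tin, carton, mill's own z axis and vertical above 0.7 rad).
It fails at once if the mug or the saucers are displaced by more than 20 mm (distance of any of mug, saucers from where it was at the start of the episode above 0.02 m).
It also fails if it takes over 128 s, if anything falls off the work surface, if the arm or the gripper's body presses on something with over 40 N, if the wrist force passes 120 N, or if a joint passes its speed limit or range.

## Working session

There is one attempt and no reset: what is moved stays moved. The work goes in short steps, Python scripts to look and compute and a tool call to move; the robot and the scene stay as the last step left them, time stands still between calls to the robot, and variables do not carry over. Pictures are saved under pics/ and viewed, and the job is handed in when it is done.

Besides the shell and the picture viewer there is one more tool, called after "Emit:" as name(argument=value, ...), one argument or row to a line, values as JSON. move_arm: Moves the arm, as the interface text tells. Its arguments: {"type":"object","properties":{"moves":{"type":"array","items":{"type":"array","items":{"type":"number"}}},"claw":{"type":"number"},"newtons":{"type":"number"}},"required":["moves"]}

```bash
ls; mkdir -p pics; python3 - <<'E'
from cell import env, read_camera, camera_info, job, models
import cv2
o=env.get_obs(); print({k:o[k] for k in ('time_s','tool_pos','tool_rot','grip_width','force')}, env.nose_length)
for n in ('scene','top'):
    p,d=read_camera(n); cv2.imwrite(f'pics/{n}0.png',p[:,:,::-1]); i=camera_info(n); print(n,i)
E
```

```text
pics
{'time_s': 0.0, 'tool_pos': array([0.29118258, 0.5805696 , 0.23247939]), 'tool_rot': array([-9.01051490e+01, -6.66292806e-03, -2.66297025e+01]), 'grip_width': 0.08700256737411725, 'force': array([ 1.1564549 , -1.09203849, -1.42371642])} 0.011
scene {'fx': 483.5335948658504, 'fy': 483.5335948658504, 'cx': 323.4293971603899, 'cy': 237.4114019575241, 'R': array([[ 0.78663562,  0.61741175, -0.00267083],
       [ 0.41506585, -0.53202211, -0.73801952],
       [-0.45708287,  0.57944387, -0.67477408]]), 't': array([-0.37232925, -0.16635129,  1.28151522])}
top {'fx': 486.9723926236484, 'fy': 486.9723926236484, 'cx': 319.09892233085395, 'cy': 240.21912336339142, 'R': array([[-0.02268019, -0.99971408, -0.00757408],
       [-0.98604318,  0.02361865, -0.16480596],
       [ 0.16493773,  0.00373054, -0.98629693]]), 't': array([8.57457989e-04, 5.06286812e-01, 1.03623204e+00])}
```

View pics/scene0.png

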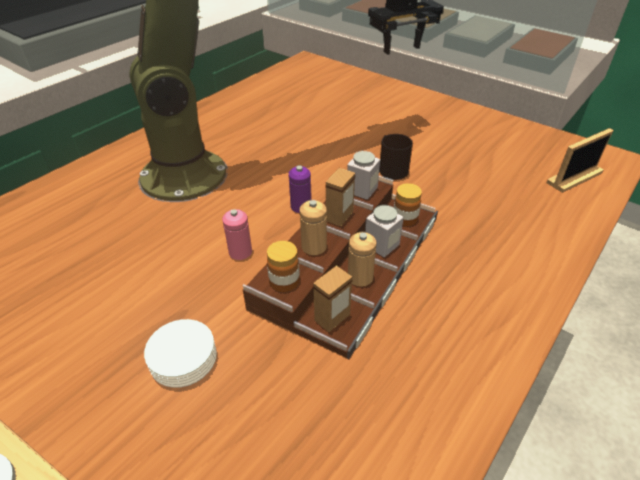

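View pics/top0.png

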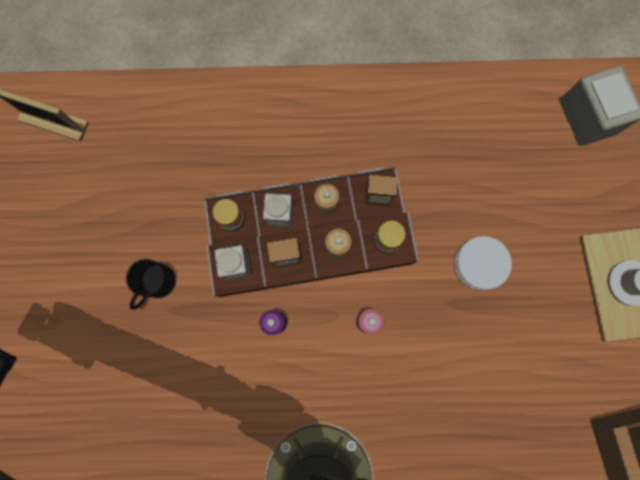

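The top view shows, at u≈228/278/327/381, front row jar, tin, mill, carton. The back row at u≈231/283/338/391 is tin, carton, mill, jar. The pink (370,320) and purple (272,322) mill look-alikes stand on the counter and aren't meant. The mill's lane already matches, and the other three form a cycle. Next I'll measure them.

```bash
cat > h.py <<'E'
from cell import env, read_camera, camera_info, job, models
import cv2, numpy as np
def cloud(n):
    p,d=read_camera(n); i=camera_info(n)
    v,u=np.mgrid[0:480,0:640]
    c=np.stack([(u-i['cx'])/i['fx']*d,(v-i['cy'])/i['fy']*d,d],-1)
    w=(c-i['t'])@i['R']
    w[d==0]=np.nan
    return p,d,w
E
python3 - <<'E'
from h import *
np.set_printoptions(precision=4,suppress=True)
for n in ('top','scene'):
    p,d,w=cloud(n)
    np.save(f'w_{n}.npy',w)
    for t in ('jar','tin','carton','mill','mug','saucers'):
        for r in models.cut_out(t,n):
            m=r['mask']; P=w[m]; P=P[~np.isnan(P[:,0])]
            vv,uu=np.nonzero(m)
            zt=np.percentile(P[:,2],97); T=P[P[:,2]>zt-0.006]
            rc=cv2.minAreaRect((T[:,:2]*1000).astype(np.float32))
            print(n,t,round(r['score'],2),m.sum(),uu.mean().round(),vv.mean().round(),'ztop',zt.round(4),'topmean',T[:,:2].mean(0),len(T),'rect',np.round(rc[0],1),np.round(rc[1],1),round(rc[2],1))
E
```

```text
top jar 0.78 735 229.0 215.0 ztop 0.1013 topmean [0.563  0.1855] 453 rect [563.4 185. ] [51.7 51.6] 25.4
top tin 0.63 934 278.0 210.0 ztop 0.1126 topmean [0.5708 0.076 ] 380 rect [571.   75.6] [46.4 45.4] 89.7
top carton 0.96 866 381.0 191.0 ztop 0.1256 topmean [ 0.6057 -0.1468] 483 rect [ 606.1 -146.6] [57.3 39.4] 82.8
top mill 0.74 677 326.0 201.0 ztop 0.1329 topmean [ 0.5875 -0.0297] 42 rect [586.3 -28.1] [14.9 28.7] 32.3
top mill 0.44 2381 483.0 263.0 ztop 0.046 topmean [ 0.4478 -0.3725] 1942 rect [ 448.3 -373.2] [115.  113.4] 84.8
top mug 0.72 1739 149.0 281.0 ztop 0.0916 topmean [0.4281 0.3558] 260 rect [428.1 355.3] [78.2 79.1] 28.9
top saucers 0.76 2432 483.0 263.0 ztop 0.046 topmean [ 0.4478 -0.3724] 1938 rect [ 448.3 -372.9] [114.6 113.5] 82.2
scene jar 0.82 865 408.0 203.0 ztop 0.1014 topmean [0.5685 0.1822] 300 rect [567.2 183.4] [50.2 53.2] 30.2
scene tin 0.89 1269 385.0 229.0 ztop 0.1129 topmean [0.576  0.0732] 290 rect [574.8  74.5] [45.4 45.6] 49.3
scene tin 0.62 1327 313.0 227.0 ztop 0.17 topmean [ 0.4892 -0.0528] 198 rect [487.8 -51.9] [37.4 40.6] 6.3
scene carton 0.83 1835 332.0 298.0 ztop 0.1261 topmean [ 0.6109 -0.1488] 573 rect [ 609.5 -147.6] [58.4 38.6] 84.0
scene mill 0.8 1277 361.0 258.0 ztop 0.1306 topmean [ 0.5922 -0.0315] 195 rect [590.7 -30. ] [36.3 36.1] 41.7
scene mug 0.93 1314 395.0 156.0 ztop 0.0918 topmean [0.4331 0.3504] 181 rect [461.7 303.1] [ 78.2 200.8] 30.6
scene mug 0.65 885 408.0 203.0 ztop 0.1014 topmean [0.5678 0.1829] 315 rect [567.4 184.5] [52.7 54.6] 27.5
scene saucers 0.83 3648 181.0 353.0 ztop 0.0462 topmean [ 0.4536 -0.3747] 2971 rect [ 452.2 -372.1] [112.2 115. ] 54.5
```

```bash
python3 - <<'E'
import numpy as np,cv2
np.set_printoptions(precision=4,suppress=True)
for n in ('top','scene'):
    w=np.load(f'w_{n}.npy')
    # back row windows by ztop: lid slices
    for nm,c,(a,b) in (('tin_b',(.46,.18),(.147,.156)),('tin_b_sq',(.46,.18),(.134,.144)),('carton_b',(.48,.065),(.16,.17)),('mill_b',(.49,-.05),(.155,.18)),('jar_b',(.5,-.16),(.136,.145)),
       ('jar_f',(.566,.184),(.096,.105)),('tin_f',(.573,.075),(.108,.117)),('tinf_sq',(.573,.075),(.094,.104)),('mill_f',(.59,-.03),(.115,.14)),('carton_f',(.608,-.147),(.12,.13))):
        m=(np.hypot(w[...,0]-c[0],w[...,1]-c[1])<.05)&(w[...,2]>a)&(w[...,2]<b)
        P=w[m][:,:2]
        if len(P)<10: print(n,nm,len(P)); continue
        rc=cv2.minAreaRect((P*1000).astype(np.float32))
        print(n,nm,len(P),P.mean(0),np.round(rc[0],1),np.round(rc[1],1),round(rc[2],1))
    # rail/step points: upper step surface extents
    m=(abs(w[...,2]-.06)<.004)&(abs(w[...,1])<.3)&(w[...,0]>.35)&(w[...,0]<.65)
    P=(w[m][:,:2]*1000).astype(np.float32)
    m=(w[...,2]>.012)&(abs(w[...,1]-.02)<.27)&(w[...,0]>.40)&(w[...,0]<.75)&(w[...,2]<.07)
    mm=m.astype(np.uint8); k,l,s,_=cv2.connectedComponentsWithStats(mm); j=1+s[1:,4].argmax()
    Q=(w[l==j][:,:2]*1000).astype(np.float32); print('display',cv2.minAreaRect(Q))
E
```

```text
top tin_b 440 [0.4521 0.1681] [452.4 168.4] [46.7 45.7] 44.6
top tin_b_sq 305 [0.4501 0.1645] [452.4 168.1] [56.2 56.3] 8.0
top carton_b 553 [0.468  0.0593] [468.4  59.3] [37.8 58. ] 8.1
top mill_b 518 [ 0.4828 -0.049 ] [483.6 -49.6] [49.4 50.3] 88.7
top jar_b 488 [ 0.4996 -0.1578] [ 500.1 -158. ] [52.8 52.2] 71.0
top jar_f 432 [0.5632 0.186 ] [563.2 185.9] [52.1 51.8] 25.9
top tin_f 343 [0.5712 0.0759] [571.   75.5] [46.2 45.4] 89.6
top tinf_sq 267 [0.5664 0.0748] [571.1  76.4] [56.1 56. ] 85.1
top mill_f 446 [ 0.5862 -0.0294] [587.9 -29.6] [50.3 49.8] 54.7
top carton_f 472 [ 0.6059 -0.1466] [ 606.1 -146.6] [57.3 39.4] 82.8
display ((533.71533203125, 13.060165405273438), (231.2669219970703, 444.0196838378906), 8.325377464294434)
scene tin_b 240 [0.4568 0.1656] [455.6 166.1] [48.1 48.2] 13.6
scene tin_b_sq 198 [0.4649 0.1555] [456.8 166.7] [56.3 57.1] 6.8
scene carton_b 353 [0.4728 0.0568] [471.5  58.6] [38.3 60.1] 8.0
scene mill_b 390 [ 0.4925 -0.0559] [489.5 -51.4] [47.2 48. ] 85.3
scene jar_b 528 [ 0.504  -0.1598] [ 503.5 -159.5] [52.1 54.5] 40.8
scene jar_f 311 [0.5679 0.1835] [567.5 184.6] [53.1 54.6] 27.5
scene tin_f 299 [0.5753 0.0744] [573.6  76.5] [45.  49.6] 33.0
scene tinf_sq 251 [0.5817 0.0629] [574.5  76. ] [58.8 56.7] 85.6
scene mill_f 425 [ 0.5948 -0.0366] [593.4 -32.9] [50.9 44.6] 38.5
scene carton_f 603 [ 0.6103 -0.1489] [ 609.4 -147.4] [58.8 39. ] 83.6
display ((536.3263549804688, 12.836074829101562), (231.41261291503906, 448.38433837890625), 8.177684783935547)
```

```bash
cat >> h.py <<'E'
def go(x,y,z,yaw):
    o=env.get_obs(); p=np.array(o['tool_pos']); r=np.array(o['tool_rot'])
    from scipy.spatial.transform import Rotation as Ro
    R=Ro.from_euler('xyz',r,degrees=True); T=Ro.from_euler('xyz',[-90,0,yaw],degrees=True)
    s=R.inv().apply(np.array([x,y,z])-p)*1000; t=(R.inv()*T).as_rotvec(degrees=True)
    print('t',round(o['time_s'],2),'at',np.round(p,4),np.round(r,1),'grip',round(o['grip_width']*1000,1),'F',np.round(o['force'],1),'\nshift',np.round(s,1),'turn',np.round(t,1), 'rows', np.linalg.norm(s)/41.7, np.linalg.norm(t)/7.16)
E
python3 -c "
from h import *
go(.565,.185,.2,8)"
```

```text
t 0.8 at [0.2914 0.5811 0.2336] [-90.   -0.  -26.6] grip 87.0 F [ 0.1  0.1 -0.1] 
shift [ 422.1   33.6 -231.4] turn [ -0.  -34.6   0. ] rows 11.572074209984372 4.8365199192517085
```

Emit:
move_arm(
  moves=[
    [20, 0, -10, 0, -2, 0],
    [50, 0, -27, 0, -5, 0],
    [85, 0, -46, 0, -8, 0],
    [120, 2, -66, 0, -11, 0],
    [155, 5, -85, 0, -14, 0],
    [190, 8, -104, 0, -17, 0],
    [225, 12, -123, 0, -20, 0],
    [260, 16, -142, 0, -23, 0],
    [295, 20, -162, 0, -26, 0],
    [330, 24, -181, 0, -29, 0],
    [365, 28, -200, 0, -32, 0],
    [395, 31, -217, 0, -34, 0],
    [415, 33, -227, 0, -34.6, 0],
    [422, 34, -231, 0, -34.6, 0],
    [422, 34, -231, 0, -34.6, 0],
    [422, 34, -231, 0, -34.6, 0],
  ],
  claw=87,
  newtons=20,
)

```text
time_s: 2.13
tool_pos: [0.5644, 0.1868, 0.1996]
tool_rot: [-89.9, 0.0, 8.0]
force: [-0.2, 1.2, 0.4]
grip_width: 0.0867
```

```bash
python3 -c "
from h import *
np.set_printoptions(precision=4,suppress=True)
p,d,w=cloud('wrist'); cv2.imwrite('pics/wrist1.png',p[:,:,::-1])
for nm,c,(a,b) in (('tin_b',(.46,.18),(.147,.156)),('jar_f',(.566,.184),(.096,.105)),('tin_f',(.573,.075),(.108,.117)),('tinf_sq',(.573,.075),(.094,.104)),('carton_b',(.48,.065),(.16,.17))):
    m=(np.hypot(w[...,0]-c[0],w[...,1]-c[1])<.05)&(w[...,2]>a)&(w[...,2]<b)
    P=w[m][:,:2]
    if len(P)>10: rc=cv2.minAreaRect((P*1000).astype(np.float32)); print(nm,len(P),np.round(rc[0],1),np.round(rc[1],1),round(rc[2],1))
go(.565,.185,.062,8)"
```

```text
tin_b 8455 [457.9 169. ] [40.5 47.2] 8.0
jar_f 5250 [565.1 186.5] [53.2 53.8] 54.5
tin_f 4723 [573.1  77.1] [47.3 47.9] 46.1
tinf_sq 2768 [572.8  77.6] [55.8 55.6] 85.6
carton_b 10360 [472.6  61.9] [33.6 56.1] 8.2
t 2.18 at [0.5641 0.1878 0.1997] [-89.9   0.    8.1] grip 87.1 F [-1.1  0.8  0.2] 
shift [  0.6 137.7  -3.1] turn [-0.1  0.1 -0. ] rows 3.3020823277296505 0.019340882423384997
```

View pics/wrist1.png

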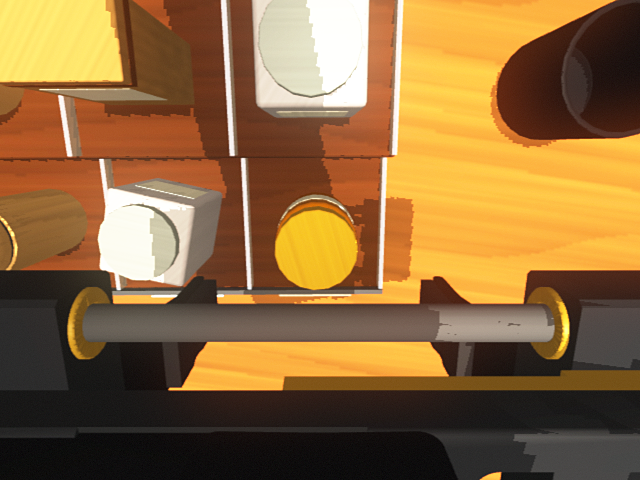

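The wrist view shows the yellow-lidded jar at (316,245) between the fingers, with the tin at (150,235). The wrist data puts the jar at (0.565, 0.1865). Now I'll descend.

Emit:
move_arm(
  moves=[
    [0, 15, -1, 0, 0, 0],
    [1, 35, -1, 0, 0, 0],
    [1, 55, -1, 0, 0, 0],
    [1, 75, -1, 0, 0, 0],
    [1, 95, -1, 0, 0, 0],
    [1, 112, -1, 0, 0, 0],
    [1, 125, -1, 0, 0, 0],
    [1, 133, -1, 0, 0, 0],
    [1, 138, -1, 0, 0, 0],
    [1, 138, -1, 0, 0, 0],
    [1, 138, -1, 0, 0, 0],
  ],
)

```text
time_s: 3.1
tool_pos: [0.5666, 0.1851, 0.0622]
tool_rot: [-90.0, -0.1, 8.0]
force: [0.7, 0.5, -0.4]
grip_width: 0.0869
```

Emit:
move_arm(
  moves=[
    [0, 0, 0, 0, 0, 0],
    [0, 0, 0, 0, 0, 0],
    [0, 0, 0, 0, 0, 0],
    [0, 0, 0, 0, 0, 0],
    [0, 0, 0, 0, 0, 0],
    [0, 0, 0, 0, 0, 0],
    [0, 0, 0, 0, 0, 0],
    [0, 0, 0, 0, 0, 0],
  ],
  claw=45,
  newtons=25,
)

```text
time_s: 3.77
tool_pos: [0.5664, 0.1851, 0.0619]
tool_rot: [-90.0, -0.0, 8.0]
force: [-0.4, 1.5, 1.9]
grip_width: 0.0577
```

Emit:
move_arm(
  moves=[
    [0, -8, 0, 0, 0, 0],
    [0, -22, 0, 0, 0, 0],
    [0, -40, 0, 0, 0, 0],
    [0, -58, 0, 0, 0, 0],
    [5, -70, -2, 0, 0, 0],
    [18, -75, -8, 0, 0, 0],
    [35, -75, -18, 0, 0, 0],
    [55, -75, -30, 0, 0, 0],
    [75, -75, -41, 0, 0, 0],
    [95, -75, -52, 0, 0, 0],
    [113, -75, -62, 0, 0, 0],
    [126, -75, -70, 0, 0, 0],
    [133, -72, -74, 0, 0, 0],
    [135, -62, -74, 0, 0, 0],
    [135, -46, -74, 0, 0, 0],
    [135, -30, -74, 0, 0, 0],
    [135, -14, -74, 0, 0, 0],
    [135, 0, -74, 0, 0, 0],
    [135, 8, -74, 0, 0, 0],
    [135, 8, -74, 0, 0, 0],
  ],
)

```text
time_s: 5.43
tool_pos: [0.7076, 0.1302, 0.0502]
tool_rot: [-90.0, 0.3, 8.0]
force: [-0.9, 0.1, -4.5]
grip_width: 0.0572
```

```bash
python3 -c "
from h import *
go(.71,.13,.042,8)"
```

```text
t 5.43 at [0.7076 0.1302 0.0502] [-90.    0.3   8. ] grip 57.2 F [-0.9  0.1 -4.5] 
shift [ 2.4  8.2 -0.5] turn [ 0.   0.  -0.3] rows 0.20552585414442556 0.045172949169018796
```

Emit:
move_arm(
  moves=[
    [0, 3, 0, 0, 0, 0],
    [0, 6, 0, 0, 0, 0],
    [0, 8, 0, 0, 0, 0],
    [0, 8, 0, 0, 0, 0],
  ],
)

```text
time_s: 5.77
tool_pos: [0.7103, 0.13, 0.0459]
tool_rot: [-90.0, -0.0, 8.0]
force: [0.1, 0.3, -4.4]
grip_width: 0.057
```

Emit:
move_arm(
  moves=[
    [0, 0, 0, 0, 0, 0],
    [0, 0, 0, 0, 0, 0],
    [0, 0, 0, 0, 0, 0],
    [0, 0, 0, 0, 0, 0],
    [0, 0, 0, 0, 0, 0],
    [0, 0, 0, 0, 0, 0],
    [0, -10, 0, 0, 0, 0],
    [0, -30, 0, 0, 0, 0],
    [0, -55, 0, 0, 0, 0],
    [0, -85, 0, 0, 0, 0],
    [0, -110, 0, 0, 0, 0],
    [0, -125, 0, 0, 0, 0],
    [0, -130, 0, 0, 0, 0],
  ],
  claw=84,
)

```text
time_s: 6.85
tool_pos: [0.7121, 0.1302, 0.1807]
tool_rot: [-90.0, -0.4, 8.0]
force: [0.8, -0.3, -1.1]
grip_width: 0.0839
```

```bash
python3 -c "
from h import *
go(.573,.0768,.2,-5)
p,d,w=cloud('scene'); cv2.imwrite('pics/scene2.png',p[:,:,::-1])
for c in (('scene',.0),):
    m=(np.hypot(w[...,0]-.71,w[...,1]-.13)<.05)&(abs(w[...,2]-.08)<.006); P=w[m][:,:2]; print(cv2.minAreaRect((P*1000).astype(np.float32)))
"
```

```text
t 6.85 at [0.7121 0.1302 0.1807] [-90.   -0.4   8. ] grip 83.9 F [ 0.8 -0.3 -1.1] 
shift [-145.   -20.3  -33.6] turn [-0.1 13.   0.4] rows 3.602868698797995 1.8115333265821885
((710.7841796875, 129.19293212890625), (52.88994598388672, 52.86100387573242), 77.49942016601562)
```

View pics/scene2.png

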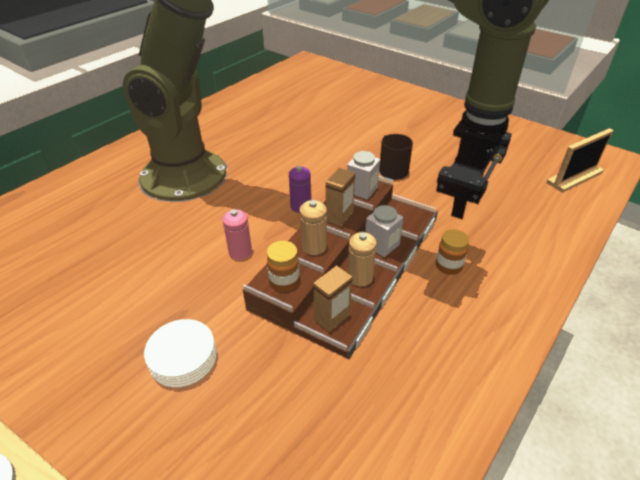

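Emit:
move_arm(
  moves=[
    [-10, -10, -3, 0, 1, 0],
    [-30, -20, -7, 0, 3, 0],
    [-55, -20, -13, 0, 5, 0],
    [-85, -20, -20, 0, 8, 0],
    [-115, -20, -27, 0, 11, 0],
    [-135, -20, -32, 0, 13, 0],
    [-145, -20, -34, 0, 13, 0],
    [-145, -20, -34, 0, 13, 0],
    [-145, -20, -34, 0, 13, 0],
    [-145, -20, -34, 0, 13, 0],
  ],
  claw=87,
)

```text
time_s: 7.73
tool_pos: [0.5721, 0.077, 0.1953]
tool_rot: [-90.0, -0.0, -5.0]
force: [0.1, 0.1, -0.0]
grip_width: 0.0868
```

```bash
python3 -c "
from h import *
go(.573,.0768,.084,-5)"
```

```text
t 7.73 at [0.5721 0.077  0.1953] [-90.  -0.  -5.] grip 86.8 F [ 0.1  0.1 -0. ] 
shift [ 8.000e-01  1.113e+02 -1.000e-01] turn [-0.  0.  0.] rows 2.668731012131271 0.007455929272643509
```

Emit:
move_arm(
  moves=[
    [0, 12, 0, 0, 0, 0],
    [1, 30, 0, 0, 0, 0],
    [1, 50, 0, 0, 0, 0],
    [1, 70, 0, 0, 0, 0],
    [1, 88, 0, 0, 0, 0],
    [1, 100, 0, 0, 0, 0],
    [1, 108, 0, 0, 0, 0],
    [1, 111, 0, 0, 0, 0],
    [1, 111, 0, 0, 0, 0],
    [1, 111, 0, 0, 0, 0],
  ],
)

```text
time_s: 8.57
tool_pos: [0.573, 0.0762, 0.0852]
tool_rot: [-90.0, -0.1, -5.0]
force: [0.1, 0.9, -0.4]
grip_width: 0.0868
```

Emit:
move_arm(
  moves=[
    [0, 0, 0, 0, 0, 0],
    [0, 0, 0, 0, 0, 0],
    [0, 0, 0, 0, 0, 0],
    [0, 0, 0, 0, 0, 0],
    [0, 0, 0, 0, 0, 0],
    [0, 0, 0, 0, 0, 0],
    [0, 0, 0, 0, 0, 0],
    [0, 0, 0, 0, 0, 0],
  ],
  claw=45,
  newtons=15,
)

```text
time_s: 9.23
tool_pos: [0.5724, 0.0762, 0.0848]
tool_rot: [-90.0, -0.0, -5.0]
force: [-0.6, 0.4, 2.2]
grip_width: 0.0557
```

```bash
python3 -c "
from h import *
go(.5635,.185,.085,8)"
```

```text
t 9.23 at [0.5724 0.0762 0.0848] [-90.  -0.  -5.] grip 55.7 F [-0.6  0.4  2.2] 
shift [-18.4  -0.2 107.6] turn [ -0. -13.   0.] rows 2.6187393199619686 1.8190556741265689
```

Emit:
move_arm(
  moves=[
    [0, -8, 0, 0, 0, 0],
    [0, -22, 0, 0, 0, 0],
    [0, -36, 0, 0, 0, 0],
    [-1, -42, 8, 0, -1, 0],
    [-4, -42, 22, 0, -3, 0],
    [-7, -42, 40, 0, -5, 0],
    [-10, -42, 58, 0, -7, 0],
    [-13, -42, 76, 0, -9, 0],
    [-16, -42, 92, 0, -11, 0],
    [-18, -42, 103, 0, -13, 0],
    [-19, -40, 107, 0, -13, 0],
    [-19, -34, 107, 0, -13, 0],
    [-19, -24, 107, 0, -13, 0],
    [-19, -14, 107, 0, -13, 0],
    [-19, -6, 107, 0, -13, 0],
    [-19, -6, 107, 0, -13, 0],
  ],
)

```text
time_s: 10.57
tool_pos: [0.5612, 0.1825, 0.0876]
tool_rot: [-90.1, 0.3, 7.9]
force: [-0.1, -0.3, -2.5]
grip_width: 0.0559
```

```bash
python3 -c "
from h import *
go(.563,.1845,.085,8.2)"
```

```text
t 10.57 at [0.5612 0.1825 0.0876] [-90.1   0.3   7.9] grip 55.9 F [-0.1 -0.3 -2.5] 
shift [2.1 2.6 1.7] turn [ 0.1 -0.3 -0.3] rows 0.09009252467675243 0.060727886203915206
```

Emit:
move_arm(
  moves=[
    [1, 0, 1, 0, 0, 0],
    [2, 2, 2, 0, 0, 0],
    [2, 4, 2, 0, 0, 0],
    [2, 5, 2, 0, 0, 0],
    [2, 5, 2, 0, 0, 0],
  ],
)

```text
time_s: 10.98
tool_pos: [0.5645, 0.1866, 0.0856]
tool_rot: [-90.0, -0.0, 8.0]
force: [0.1, -0.5, -2.9]
grip_width: 0.0558
```

Emit:
move_arm(
  moves=[
    [0, 0, 0, 0, 0, 0],
    [0, 0, 0, 0, 0, 0],
    [0, 0, 0, 0, 0, 0],
    [0, 0, 0, 0, 0, 0],
    [0, 0, 0, 0, 0, 0],
    [0, 0, 0, 0, 0, 0],
    [0, 0, 0, 0, 0, 0],
    [0, -10, 0, 0, 0, 0],
    [0, -30, 0, 0, 0, 0],
    [0, -55, 0, 0, 0, 0],
    [0, -85, 0, 0, 0, 0],
    [0, -110, 0, 0, 0, 0],
    [0, -125, 0, 0, 0, 0],
    [0, -130, 0, 0, 0, 0],
  ],
  claw=84,
)

```text
time_s: 12.15
tool_pos: [0.5661, 0.1872, 0.22]
tool_rot: [-89.9, -0.4, 8.0]
force: [0.1, 0.0, 0.0]
grip_width: 0.0841
```

```bash
python3 -c "
from h import *
go(.608,-.1467,.22,-7)"
```

```text
t 12.15 at [0.5661 0.1872 0.22  ] [-89.9  -0.4   8. ] grip 84.1 F [0.1 0.  0. ] 
shift [  -4.8   -0.6 -336.4] turn [-0.1 15.   0.3] rows 8.068944860752389 2.0905437022630196
```

Emit:
move_arm(
  moves=[
    [0, 0, -10, 0, 0, 0],
    [0, 0, -35, 0, 1, 0],
    [-1, 0, -65, 0, 3, 0],
    [-1, 0, -100, 0, 5, 0],
    [-2, 0, -135, 0, 6, 0],
    [-2, 0, -170, 0, 8, 0],
    [-3, 0, -205, 0, 10, 0],
    [-3, 0, -240, 0, 11, 0],
    [-4, 0, -275, 0, 13, 0],
    [-4, 0, -305, 0, 15, 0],
    [-5, 0, -325, 0, 15, 0],
    [-5, 0, -335, 0, 15, 0],
    [-5, 0, -336, 0, 15, 0],
    [-5, 0, -336, 0, 15, 0],
    [-5, 0, -336, 0, 15, 0],
  ],
  claw=87,
)

```text
time_s: 13.4
tool_pos: [0.606, -0.1445, 0.2149]
tool_rot: [-89.9, 0.1, -6.9]
force: [0.5, 0.3, -0.3]
grip_width: 0.0868
```

```bash
python3 -c "
from h import *
go(.608,-.1467,.098,-7)
p,d,w=cloud('top')
def f(nm,c,a,b):
    m=(np.hypot(w[...,0]-c[0],w[...,1]-c[1])<.05)&(w[...,2]>a)&(w[...,2]<b); P=w[m][:,:2]
    rc=cv2.minAreaRect((P*1000).astype(np.float32)); print(nm,np.round(rc[0],1),np.round(rc[1],1),round(rc[2],1))
f('tin lid',(.563,.184),.108,.117);f('tin sq',(.563,.184),.094,.104)
"
```

```text
t 13.4 at [ 0.606  -0.1445  0.2149] [-89.9   0.1  -6.9] grip 86.8 F [ 0.5  0.3 -0.3] 
shift [  2.4 116.9  -2.1] turn [-0.1  0.1 -0.1] rows 2.8041388367905373 0.0219895011560693
tin lid [563.5 187.4] [46.5 45.8] 43.4
tin sq [563. 187.] [56.1 56.5] 8.8
```

Emit:
move_arm(
  moves=[
    [1, 12, -1, 0, 0, 0],
    [2, 30, -2, 0, 0, 0],
    [2, 50, -2, 0, 0, 0],
    [2, 70, -2, 0, 0, 0],
    [2, 90, -2, 0, 0, 0],
    [2, 105, -2, 0, 0, 0],
    [2, 113, -2, 0, 0, 0],
    [2, 117, -2, 0, 0, 0],
    [2, 117, -2, 0, 0, 0],
    [2, 117, -2, 0, 0, 0],
  ],
)

```text
time_s: 14.28
tool_pos: [0.6083, -0.1488, 0.0992]
tool_rot: [-90.0, -0.1, -7.0]
force: [-0.4, 0.9, 0.3]
grip_width: 0.0871
```

Emit:
move_arm(
  moves=[
    [0, 0, 0, 0, 0, 0],
    [0, 0, 0, 0, 0, 0],
    [0, 0, 0, 0, 0, 0],
    [0, 0, 0, 0, 0, 0],
    [0, 0, 0, 0, 0, 0],
    [0, 0, 0, 0, 0, 0],
    [0, 0, 0, 0, 0, 0],
    [0, 0, 0, 0, 0, 0],
  ],
  claw=45,
  newtons=12,
)

```text
time_s: 14.95
tool_pos: [0.608, -0.1488, 0.0988]
tool_rot: [-90.0, -0.0, -7.0]
force: [-0.0, 0.5, 1.1]
grip_width: 0.0581
```

```bash
python3 -c "
from h import *
go(.5785,.0753,.098,8.2)"
```

```text
t 14.95 at [ 0.608  -0.1488  0.0988] [-90.  -0.  -7.] grip 58.1 F [-0.   0.5  1.1] 
shift [-56.7   0.9 218.9] turn [ -0.  -15.2   0. ] rows 5.4214814272215985 2.125783059741434
```

Emit:
move_arm(
  moves=[
    [0, -8, 0, 0, 0, 0],
    [0, -25, 0, 0, 0, 0],
    [0, -47, 0, 0, 0, 0],
    [0, -70, 0, 0, 0, 0],
    [0, -95, 0, 0, 0, 0],
    [0, -118, 0, 0, 0, 0],
    [0, -135, 2, 0, 0, 0],
    [-3, -145, 10, 0, -1, 0],
    [-7, -148, 26, 0, -2, 0],
    [-12, -148, 46, 0, -3, 0],
    [-18, -148, 68, 0, -5, 0],
    [-24, -148, 91, 0, -7, 0],
    [-30, -148, 114, 0, -9, 0],
    [-36, -148, 137, 0, -11, 0],
    [-42, -148, 160, 0, -13, 0],
    [-48, -148, 182, 0, -14, 0],
    [-53, -148, 200, 0, -15, 0],
    [-56, -148, 212, 0, -15, 0],
    [-57, -148, 219, 0, -15, 0],
    [-57, -148, 219, 0, -15, 0],
  ],
)

```text
time_s: 16.62
tool_pos: [0.5775, 0.0776, 0.246]
tool_rot: [-90.0, 0.0, 8.1]
force: [-0.0, 0.1, -1.2]
grip_width: 0.0579
```

```bash
python3 -c "
from h import *
go(.5785,.0753,.098,8.2)"
```

```text
t 16.62 at [0.5775 0.0776 0.246 ] [-90.    0.    8.1] grip 57.9 F [-0.   0.1 -1.2] 
shift [  0.7 148.   -2.5] turn [-0.  -0.1 -0. ] rows 3.55003659015655 0.01072181268343362
```

Emit:
move_arm(
  moves=[
    [0, 10, -1, 0, 0, 0],
    [1, 28, -2, 0, 0, 0],
    [1, 48, -2, 0, 0, 0],
    [1, 68, -2, 0, 0, 0],
    [1, 88, -2, 0, 0, 0],
    [1, 106, -2, 0, 0, 0],
    [1, 120, -2, 0, 0, 0],
    [1, 130, -2, 0, 0, 0],
    [1, 137, -2, 0, 0, 0],
    [1, 142, -2, 0, 0, 0],
    [1, 145, -2, 0, 0, 0],
    [1, 147, -2, 0, 0, 0],
    [1, 148, -2, 0, 0, 0],
    [1, 148, -2, 0, 0, 0],
  ],
)

```text
time_s: 17.78
tool_pos: [0.5797, 0.0735, 0.099]
tool_rot: [-90.0, -0.1, 8.0]
force: [-0.8, -0.7, -1.2]
grip_width: 0.0587
```

Emit:
move_arm(
  moves=[
    [0, 0, 0, 0, 0, 0],
    [0, 0, 0, 0, 0, 0],
    [0, 0, 0, 0, 0, 0],
    [0, 0, 0, 0, 0, 0],
    [0, 0, 0, 0, 0, 0],
    [0, 0, 0, 0, 0, 0],
    [0, 0, 0, 0, 0, 0],
    [0, -10, 0, 0, 0, 0],
    [0, -30, 0, 0, 0, 0],
    [0, -55, 0, 0, 0, 0],
    [0, -85, 0, 0, 0, 0],
    [0, -110, 0, 0, 0, 0],
    [0, -125, 0, 0, 0, 0],
    [0, -130, 0, 0, 0, 0],
  ],
  claw=84,
)

```text
time_s: 18.95
tool_pos: [0.581, 0.0735, 0.2329]
tool_rot: [-90.0, -0.4, 8.0]
force: [0.4, 0.7, 0.6]
grip_width: 0.0844
```

```bash
python3 -c "
from h import *
go(.711,.13,.17,8)"
```

```text
t 18.95 at [0.581  0.0735 0.2329] [-90.   -0.4   8. ] grip 84.4 F [0.4 0.7 0.6] 
shift [136.2  63.7  37.9] turn [-0.  -0.   0.4] rows 3.7182603075404144 0.050811217286670735
```

Emit:
move_arm(
  moves=[
    [10, 0, 3, 0, 4, 0],
    [30, 0, 8, 0, 9, 0],
    [55, 5, 15, 0, 15, 0],
    [80, 20, 22, 0, 21, 0],
    [105, 35, 29, 0, 27, 0],
    [122, 50, 34, 0, 33, 0],
    [132, 60, 37, 0, 39, 0],
    [136, 64, 38, 0, 45, 0],
    [136, 64, 38, 0, 45, 0],
    [136, 64, 38, 0, 45, 0],
    [136, 64, 38, 0, 45, 0],
  ],
  claw=87,
)

```text
time_s: 19.87
tool_pos: [0.7085, 0.1296, 0.1649]
tool_rot: [-90.0, -0.0, -36.9]
force: [-0.1, -0.2, 0.1]
grip_width: 0.087
```

```bash
python3 -c "
from h import *
go(.711,.13,.044,-37)
p,d,w=cloud('top'); cv2.imwrite('pics/top3.png',p[:,:,::-1])
w2=cloud('scene')[2]
def f(w,nm,c,a,b):
    m=(np.hypot(w[...,0]-c[0],w[...,1]-c[1])<.05)&(w[...,2]>a)&(w[...,2]<b); P=w[m][:,:2]
    rc=cv2.minAreaRect((P*1000).astype(np.float32)); print(nm,np.round(rc[0],1),np.round(rc[1],1),round(rc[2],1))
for v in (w,w2):
  f(v,'carton',(.579,.075),.12,.13);f(v,'jar',(.711,.13),.074,.086)
"
```

```text
t 19.87 at [0.7085 0.1296 0.1649] [-90.   -0.  -36.9] grip 87.0 F [-0.1 -0.2  0.1] 
shift [  1.7 120.9   1.9] turn [0.  0.1 0. ] rows 2.9003031708062847 0.01369584368623543
carton [577.7  75.2] [38.4 57.8] 8.2
jar [703.5 136.9] [52.7 26.2] 22.5
carton [580.8  74.7] [38.4 60.9] 8.6
jar [710.5 129. ] [53.7 52.8] 47.6
```

View pics/top3.png

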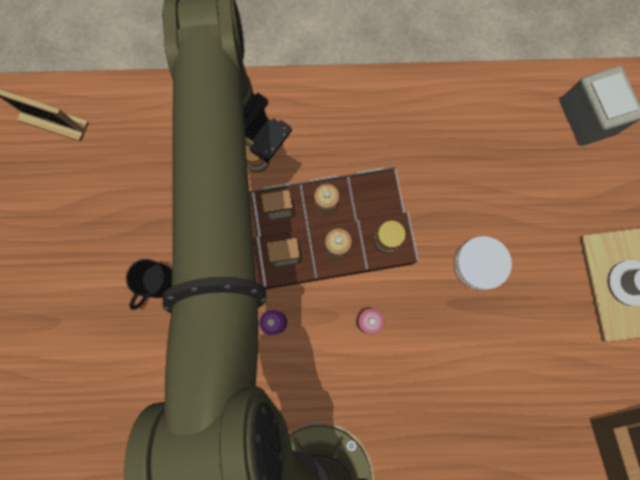

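The carton stands in lane 2 at (278,203), in front of its own kind, on target and square. Lane 4's front place is empty, and the jar at (258,158) is partly hidden by the hand. Next I'll pick up the jar.

Emit:
move_arm(
  moves=[
    [0, 12, 0, 0, 0, 0],
    [1, 30, 1, 0, 0, 0],
    [1, 50, 1, 0, 0, 0],
    [1, 70, 1, 0, 0, 0],
    [1, 90, 1, 0, 0, 0],
    [1, 107, 1, 0, 0, 0],
    [1, 118, 1, 0, 0, 0],
    [1, 123, 1, 0, 0, 0],
    [1, 123, 1, 0, 0, 0],
    [1, 123, 1, 0, 0, 0],
  ],
)

```text
time_s: 20.8
tool_pos: [0.7106, 0.1302, 0.0422]
tool_rot: [-90.0, -0.0, -37.0]
force: [0.1, -0.2, 0.1]
grip_width: 0.0871
```

Emit:
move_arm(
  moves=[
    [0, 0, 0, 0, 0, 0],
    [0, 0, 0, 0, 0, 0],
    [0, 0, 0, 0, 0, 0],
    [0, 0, 0, 0, 0, 0],
    [0, 0, 0, 0, 0, 0],
    [0, 0, 0, 0, 0, 0],
    [0, 0, 0, 0, 0, 0],
    [0, 0, 0, 0, 0, 0],
  ],
  claw=45,
  newtons=25,
)

```text
time_s: 21.47
tool_pos: [0.7102, 0.1301, 0.0419]
tool_rot: [-90.0, -0.0, -37.0]
force: [0.4, -0.7, 2.1]
grip_width: 0.0571
```

```bash
python3 -c "
from h import *
go(.6105,-.1425,.064,-37)"
```

```text
t 21.47 at [0.7102 0.1301 0.0419] [-90.  -0. -37.] grip 57.1 F [ 0.4 -0.7  2.1] 
shift [  84.6  -22.1 -277.7] turn [-0. -0.  0.] rows 6.981291779473428 0.0040526048203018425
```

Emit:
move_arm(
  moves=[
    [0, -8, 0, 0, 0, 0],
    [0, -25, 0, 0, 0, 0],
    [0, -48, 0, 0, 0, 0],
    [0, -72, 0, 0, 0, 0],
    [0, -97, 0, 0, 0, 0],
    [2, -120, -7, 0, 0, 0],
    [6, -138, -20, 0, 0, 0],
    [12, -148, -39, 0, 0, 0],
    [19, -150, -62, 0, 0, 0],
    [27, -150, -88, 0, 0, 0],
    [35, -150, -115, 0, 0, 0],
    [43, -150, -142, 0, 0, 0],
    [52, -150, -169, 0, 0, 0],
    [60, -150, -196, 0, 0, 0],
    [68, -150, -222, 0, 0, 0],
    [75, -150, -245, 0, 0, 0],
    [80, -150, -263, 0, 0, 0],
    [84, -150, -274, 0, 0, 0],
    [85, -150, -278, 0, 0, 0],
    [85, -150, -278, 0, 0, 0],
  ],
)

```text
time_s: 23.13
tool_pos: [0.6101, -0.1437, 0.1913]
tool_rot: [-90.0, 0.0, -37.1]
force: [-0.3, 0.2, -3.4]
grip_width: 0.0572
```

```bash
python3 -c "
from h import *
go(.6105,-.1425,.063,-37)"
```

```text
t 23.13 at [ 0.6101 -0.1437  0.1913] [-90.    0.  -37.1] grip 57.2 F [-0.3  0.2 -3.4] 
shift [ -0.4 128.3   1.2] turn [ 0.  -0.1 -0. ] rows 3.0780180400264268 0.018417472105378536
```

Emit:
move_arm(
  moves=[
    [0, 10, 1, 0, 0, 0],
    [0, 28, 1, 0, 0, 0],
    [0, 48, 1, 0, 0, 0],
    [0, 68, 1, 0, 0, 0],
    [0, 88, 1, 0, 0, 0],
    [0, 104, 1, 0, 0, 0],
    [0, 114, 1, 0, 0, 0],
    [0, 120, 1, 0, 0, 0],
    [0, 124, 1, 0, 0, 0],
    [0, 127, 1, 0, 0, 0],
    [0, 128, 1, 0, 0, 0],
    [0, 128, 1, 0, 0, 0],
    [0, 128, 1, 0, 0, 0],
  ],
)

```text
time_s: 24.22
tool_pos: [0.6118, -0.1423, 0.0644]
tool_rot: [-90.0, -0.1, -37.0]
force: [0.6, -0.3, -4.4]
grip_width: 0.0573
```

Emit:
move_arm(
  moves=[
    [0, 1, 0, 0, 0, 0],
    [0, 2, 0, 0, 0, 0],
    [0, 2, 0, 0, 0, 0],
    [0, 2, 0, 0, 0, 0],
  ],
)

```text
time_s: 24.55
tool_pos: [0.6115, -0.1423, 0.0619]
tool_rot: [-90.0, -0.0, -37.0]
force: [0.4, 0.2, -3.7]
grip_width: 0.057
```

Emit:
move_arm(
  moves=[
    [0, 0, 0, 0, 0, 0],
    [0, 0, 0, 0, 0, 0],
    [0, 0, 0, 0, 0, 0],
    [0, 0, 0, 0, 0, 0],
    [0, 0, 0, 0, 0, 0],
    [0, 0, 0, 0, 0, 0],
    [0, 0, 0, 0, 0, 0],
    [0, -10, 0, 0, 0, 0],
    [0, -30, 0, 0, 0, 0],
    [0, -55, 0, 0, 0, 0],
    [0, -85, 0, 0, 0, 0],
    [0, -120, 0, 0, 0, 0],
    [0, -150, 0, 0, 0, 0],
    [0, -180, 0, 0, 0, 0],
    [0, -200, 0, 0, 0, 0],
    [0, -210, 0, 0, 0, 0],
  ],
  claw=78,
)

```text
time_s: 25.88
tool_pos: [0.6124, -0.1428, 0.2762]
tool_rot: [-89.8, -0.3, -37.0]
force: [0.5, 0.2, 1.1]
grip_width: 0.0776
```

```bash
python3 -c "
from h import *
go(.55,-.42,.28,-37)"
```

```text
t 25.88 at [ 0.6124 -0.1428  0.2762] [-89.8  -0.3 -37. ] grip 77.6 F [0.5 0.2 1.1] 
shift [ 117.2   -4.  -258.8] turn [-0.2 -0.   0.3] rows 6.813861424874075 0.04996655803941673
```

Now I'll move the arm out of view and check everything.

Emit:
move_arm(
  moves=[
    [15, -4, -30, 0, 0, 0],
    [30, -4, -65, 0, 0, 0],
    [47, -4, -104, 0, 0, 0],
    [65, -4, -143, 0, 0, 0],
    [82, -4, -182, 0, 0, 0],
    [98, -4, -217, 0, 0, 0],
    [110, -4, -243, 0, 0, 0],
    [117, -4, -259, 0, 0, 0],
    [117, -4, -259, 0, 0, 0],
    [117, -4, -259, 0, 0, 0],
    [117, -4, -259, 0, 0, 0],
  ],
)

```text
time_s: 26.8
tool_pos: [0.5492, -0.418, 0.275]
tool_rot: [-89.9, 0.1, -37.0]
force: [0.4, 0.5, -0.2]
grip_width: 0.0779
```

```bash
python3 - <<'E'
from h import *
W={}
for n in ('top','scene'):
    p,d,w=cloud(n); cv2.imwrite(f'pics/{n}4.png',p[:,:,::-1])
    def f(nm,c,a,b):
        m=(np.hypot(w[...,0]-c[0],w[...,1]-c[1])<.05)&(w[...,2]>a)&(w[...,2]<b); P=w[m][:,:2]
        if len(P)<20: print(n,nm,len(P)); return None
        rc=cv2.minAreaRect((P*1000).astype(np.float32)); print(n,nm,len(P),np.round(rc[0],1),np.round(rc[1],1),round(rc[2],1)); return np.array(rc[0])
    B=[f('tin_b',(.46,.18),.147,.156),f('carton_b',(.48,.065),.16,.17),f('mill_b',(.49,-.05),.155,.18),f('jar_b',(.5,-.16),.136,.145)]
    F=[f('tin',(.563,.186),.108,.117),f('carton',(.578,.075),.12,.13),f('mill',(.59,-.03),.115,.14),f('jar',(.611,-.142),.096,.105)]
    f('tin_sq',(.563,.186),.094,.104); f('mug',(.43,.355),.085,.1); f('sauc',(.448,-.373),.04,.05)
    a=np.radians(8.2); ex=np.array([np.cos(a),np.sin(a)]); ey=np.array([-ex[1],ex[0]])
    for b,q in zip(B,F):
        if b is not None and q is not None: print('lane rel x,y',((q-b)@ex).round(1),((q-b)@ey).round(1))
E
```

```text
top tin_b 444 [452.3 168.2] [46.8 45.7] 44.6
top carton_b 558 [468.3  59.4] [38.3 57.9] 8.6
top mill_b 506 [484.  -48.9] [49.1 50.4] 45.4
top jar_b 491 [ 500.4 -157.9] [52.7 52.9] 8.4
top tin 366 [563.1 186.6] [46.2 46.4] 3.2
top carton 475 [577.5  75.2] [38.4 57.9] 8.4
top mill 446 [587.4 -29.9] [49.3 49.9] 65.5
top jar 392 [ 608.6 -141.7] [51.6 52.6] 86.0
top tin_sq 268 [562.6 186.9] [56.8 55.8] 8.1
top mug 261 [428.2 355.6] [79.1 78.8] 46.8
top sauc 1475 [ 447.9 -373.1] [98.7 98.3] 67.2
lane rel x,y 112.3 2.3
lane rel x,y 110.3 0.2
lane rel x,y 105.0 4.0
lane rel x,y 109.4 0.7
scene tin_b 238 [456.4 168.1] [48.4 47.7] 77.2
scene carton_b 352 [471.9  58.9] [38.1 59. ] 7.6
scene mill_b 397 [489.8 -52.8] [49.9 44.4] 37.9
scene jar_b 519 [ 502.8 -158.7] [52.9 55.5] 35.3
scene tin 249 [566.5 186.3] [45.8 47.2] 33.5
scene carton 386 [580.3  75. ] [38.8 61.3] 9.3
scene mill 420 [591.8 -32.3] [48.4 46.2] 1.5
scene jar 577 [ 612.7 -142.4] [54. 53.] 61.7
scene tin_sq 212 [566.6 187. ] [56.1 59.7] 9.0
scene mug 203 [432.3 353.1] [78.2 82.8] 32.7
scene sauc 2212 [ 448.4 -373.3] [98.7 98.6] 13.9
lane rel x,y 111.6 2.4
lane rel x,y 109.6 0.5
lane rel x,y 103.8 5.7
lane rel x,y 111.0 0.4
```

View pics/scene4.png

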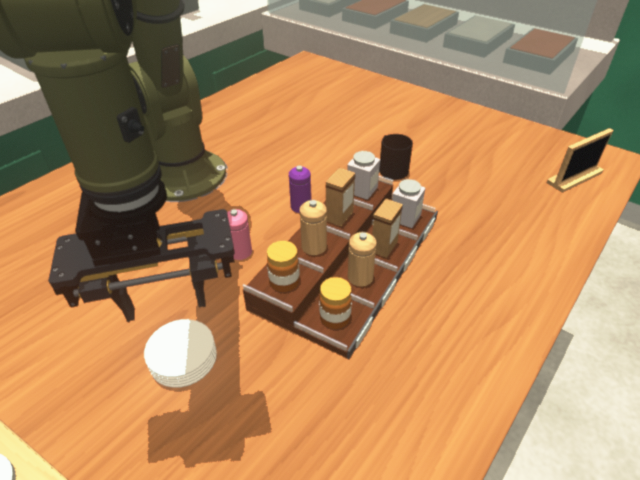

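View pics/top4.png

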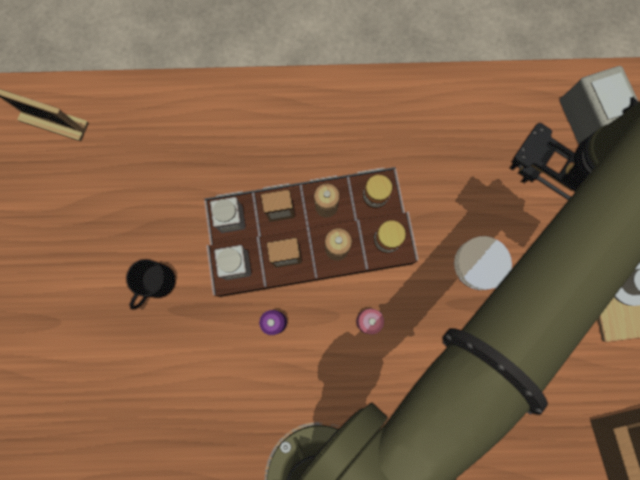

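Both views show each front piece standing in front of its own kind: tin (225,212), carton (277,204), mill (327,197) and jar (378,189) in the top view. The arm is touching nothing, so I'll hand in the job.

```bash
python3 -c "
from h import *
print(job.sign_off())"
```

```text
the job is handed in; nothing more can be done
None
```

The job is handed in at about 27 s of the 128 s allowed, and my last checks show all four front pieces in the right lanes and within tolerance. No verdict came back on sign-off.

I parked the jar on the counter beyond the display, then moved the tin to lane 1, the carton to lane 2 and the jar to lane 4. The mill was already in its own lane (lane 3), so I left it alone.

The final camera check, as position relative to each back-row piece (target 110 mm along, 0 across, ±15 mm):

| Piece | Top camera, along / across (mm) | Scene camera, along / across (mm) |
|---|---|---|
| Tin | 112 / 2 | 112 / 2 |
| Carton | 110 / 0 | 110 / 1 |
| Mill | 105 / 4 | 104 / 6 |
| Jar | 109 / 1 | 111 / 0 |

- **Squareness:** The tin and carton are square to the display within about 1° (limit about 11°).
- **Bystanders:** The back row, mug and saucers read the same as at the start to within a few mm. The one larger reading is the saucers' outline, about 99 mm across instead of 115 in both cameras, because I looked in a narrower window. Their centre had not moved in the top camera.
- **Camera disagreement:** The two cameras differ by about 3–4 mm in absolute x, more than the stated 2 mm calibration. This mostly cancels in the relative positions above.

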